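Open the glue pot's screw cap

TASK

Open the blue glue pot for refilling: turn its red screw cap anticlockwise by its steel arms, several turns, until the thread lets go, then lift it straight off by the fin without forcing it. Set the cap down gently, upright, fin on top, in the middle of the round cork mat and let go; leave the tin, the brush and the dark wooden bracket where they are.

Things in the scene. Friction and masses are not known exactly. Their poses are not given: they have to be found in the camera images.
- neck_top (a point): Centre of the flat top of the pot's threaded neck, 134 mm above the bench, hidden under the cap. Right-hand thread, 9 mm rise a turn: anticlockwise from above lifts the cap. It lets go after 2.3 to 2.5 turns from home (about 22 mm up); the first quarter turn may be idle play. Beyond about 3.2 turns the cap runs off the thread's end and drops back some mm, free. Neck 49 mm across, 44 mm high.
- cap: The red screw cap with fin and arms, about 0.28 kg; 62 mm across, 80 mm high with the fin, open below. Origin at the centre of its lower rim.
- pot: The blue steel glue pot, fixed to the bench: 156 mm across, shoulder 90 mm above the bench, brass outlet tap low on its side reaching 102 mm from the axis towards its -x. Origin at the centre of its underside.
- mat_top (a point): Centre of the top face of the round cork mat with a dark rim (140 mm of cork, 147 mm over all), fixed to the bench, top face 6 mm above it.
- mat: The cork mat; origin at the centre of its underside.
- tin: Small tin, 66 mm across, 75 mm high, upright on the bench; origin at the centre of its underside. To be left alone.
- brush: Glue brush lying flat on the bench. To be left alone.
- bracket: Dark wooden bracket with two tongues, about 145 x 60 x 18 mm, lying flat; origin at the centre of its 100 x 60 mm plate's underside. To be left alone.
- cap_arms (a point): On the red screw cap's axis, at the mid-height of its two steel arms, 12 mm above its lower rim; x along the arms, z up. The arms are one straight bar in line, 12 x 12 mm, sticking out of the skirt to 102 mm from the axis on either side. A few N pushed sideways near an arm's end turn the cap. Screwed fully home, as it starts, this point is 106 mm above the bench, 16 mm above the pot's shoulder.
- cap_fin (a point): Grip point of the red fin on top of the cap, on its axis, 69 mm above the cap's lower rim and 57 mm above point cap_arms; x along the fin and the arms, z up. The fin is 38 mm long, 16 mm thick, from the cap's top (48 mm above the rim) up to 80 mm; this point is 11 mm below the fin's top. Pinch it across its thickness. At the start it is 29 mm above the neck's top.
- cap_rim (a point): Centre of the cap's lower rim, axes as point cap_arms.

How it is judged:
By the outcome, as a careful person would: the job done as asked, in the order asked, and still so for the second after the job is handed in, with the robot touching nothing.
It also fails if it takes over 72 s, if anything falls off the work surface, if the arm or the gripper's body presses on something with over 40 N, if the wrist force passes 120 N, or if a joint passes its speed limit or range.

ROBOT

A 6-joint arm with a two-finger parallel gripper is mounted at the origin on the work surface. World frame = base frame: x ahead of the robot, y to its left, z up, the work surface at z = 0. Lengths are in m, angles in rad, forces in N, time in s.
With the tool pointing down it reaches from about 0.25 to 0.725 m from the base axis. Payload 4 kg.
Tool frame: the origin (TCP) lies on the centre line of the jaws, within the pads' length; the fingertips stand tip_reach ahead of it and the grasp point (between the pads) lies 5 mm behind it (tip_reach is the distance from the TCP to the fingertips, in m); z points along the fingers, y is the direction in which the jaws open and shut (so a half turn about z gives the same grasp; the last joint's range is limited). The gripper opens to 85 mm and grips with 20 to 120 N. Pads are 22 mm wide; open, the fingers measure 114 mm over their backs; the gripper's body (76 mm by 85 mm) begins 54 mm behind the grasp point. The pads swing forward as they close: fully open they stand 13 mm farther back than shut.
Start: joints at [1.281, 0.241, 0.005, 1.335, 0, 1.571], TCP at [0.143, 0.479, 0.245] pointing down, gripper open.
Joint ranges: [-2.72, 2.72], [-1.05, 1.87], [-1.09, 1.28], [-1.99, 2.15], [-1.42, 1.44], [-3.14, 3.14]. Speed limits (rad/s): [2.79, 2.79, 3.14, 3.14, 3.14, 3.14].

INTERFACE

Orientations are given as a unit quaternion [x, y, z, w].
In Python, from workcell import * gives the robot as it stands.
- The arm moves only by the tool arm_command, never from a script. Its arguments are lists of equal length, an entry for each row: "translation": the shift along the tool's x, y, z in cm, a list of three; "turn": the turn about the tool's z in rad; "hand": the closure, from 0 (fully open) to 1 (shut). In form: {"translation": [[x, y, z], ...], "turn": [turn, ...], "hand": [hand, ...]}. A call has 1 to 5 rows; each row is the pose to reach, as a shift and turn from the pose commanded when the call began, along the tool's axes at that moment; what a row does not reach only later rows make up. A row lasts 1/12 s, in which the tool goes at most 41.7 mm and 7.16 degrees, less where a joint would pass 70% of its speed; a pose out of reach is approached as far as the arm can. A call with a gripper value outside its range is refused whole. The fingers move at their own pace and stop on an object; the grip force is fixed at half the most. Time passes only in rows, so rows that repeat a pose let the fingers close. It gives the time, the measured TCP pose, the force and the opening at its end, in the units of the state.
- get_obs(): the state, without advancing time (a new reading comes with each control period).
- camera(name): name is "side" or "top"; returns (picture, depth): 420x560x3 uint8, red, green, blue; 420x560 float32, m along the optical axis (not along the pixel's ray), 0 where there is no reading.
- camera_info(name): a dict with "mtx" (3x3 intrinsics, pixels), "dist_coeffs" ([k1, k2, p1, p2, k3] as OpenCV has them; the pictures are not rectified), "world_to_cam" (4x4, takes a point from world to camera coordinates). Camera axes: x right, y down, z forward; pixel columns grow to the right and rows downward; lengths in m; the calibration is good to about 2 mm. A picture is of the moment at which its call begins. camera_info takes no time and is no camera call.
- job_done(): hands the job in, once; it reports no verdict.
Trained networks look in the newest picture that a camera, given by its name, has taken for a name from the list of things; names that differ only in an ending like _2 or _b are one class to them, and where a whole thing is asked for, a point or a joint stands for the part that bears it (a point fixed in the world has none). Each returns a list of dicts, best first, with "conf" (0 to 1); they miss things now and then, are a little off and sometimes report something else, mostly with a low value. They report only what shows in the picture. A call takes as long as a camera call.
- search_frame(camera, name): "location" ([row, column] in pixels, amid what is visible of it).
- spot_point(camera, name): "location" ([row, column] in pixels: a listed point, or the origin of a listed thing).
The state is a dict: "clock": time; "joint_pos": joint angles; "joint_vel": joint speeds; "tau": joint torques, N m; "eef_pos": TCP position; "tool_rot": TCP orientation; "ft_force": force on the tool from outside, world axes, zero at the start; "ft_torque": the same for the moment, N m; "grip_width": finger opening in m.
Only numpy, scipy, OpenCV 4.12 (cv2) and the standard library are available. Lean on these libraries where they do the work, as an engineer would, in place of code of your own. Each camera call takes 0.05 s, during which the arm holds its last target. There are 200 camera calls.

## Working session

There is one attempt and no reset: what is moved stays moved. The work goes in short steps, Python scripts to look and compute and a tool call to move; the robot and the scene stay as the last step left them, time stands still between calls to the robot, and variables do not carry over. Pictures are saved under pics/ and viewed, about 8 in all and at most 12, crops included, and the job is handed in when it is done.

Besides the shell and the picture viewer there is one more tool, called as name([rows], argument=value, ...), one row to a line, values as JSON. arm_command: Moves the arm, as the interface text tells. Its arguments: {"type":"object","properties":{"translation":{"type":"array","items":{"type":"array","items":{"type":"number"}}},"turn":{"type":"array","items":{"type":"number"}},"hand":{"type":"array","items":{"type":"number"}}},"required":["translation","turn","hand"]}

```bash
mkdir -p pics; ls; cat > h.py <<'E'
from workcell import *
import numpy as np, cv2
def snap(n,f=None):
    p,d=camera(n)
    if f: cv2.imwrite('pics/'+f,p[:,:,::-1])
    return p,d
def ray(n,rc):
    i=camera_info(n);K=np.array(i['mtx']);D=np.array(i['dist_coeffs']);T=np.array(i['world_to_cam'])
    u=cv2.undistortPoints(np.array([[[rc[1],rc[0]]]],float),K,D)[0,0]
    R=T[:3,:3];o=-R.T@T[:3,3];return o,R.T@np.array([u[0],u[1],1.])
def atz(n,rc,z):
    o,d=ray(n,rc);return o+d*(z-o[2])/d[2]
def proj(n,P):
    i=camera_info(n);T=np.array(i['world_to_cam'])
    r=cv2.projectPoints(np.atleast_2d(np.array(P,float)),cv2.Rodrigues(T[:3,:3])[0],T[:3,3],np.array(i['mtx']),np.array(i['dist_coeffs']))[0][:,0]
    return r[:,::-1]
E
python3 - <<'E'
from h import *
o=get_obs()
for k,v in o.items(): print(k,np.round(v,3))
for c in('side','top'):
    p,d=snap(c,c+'0.png')
    print(c,np.round(ray(c,(210,280)),3))
    for n,z in (('cap_arms',.106),('cap_fin',.163),('cap_rim',.094),('mat_top',.006),('neck_top',.134),('pot',0),('tin',0),('brush',0),('bracket',0)):
        for r in spot_point(c,n)[:2]:
            print(c,n,r['conf'],np.round(r['location'],1),np.round(atz(c,r['location'],z),3))
E
```

```text
pics
clock 0.0
joint_pos [ 1.281  0.241  0.004  1.335 -0.     1.571]
joint_vel [ 0.001 -0.    -0.    -0.001  0.    -0.001]
tau [-0.0000e+00 -3.7232e+01  2.5241e+01  1.7000e-02  0.0000e+00  0.0000e+00]
eef_pos [0.143 0.479 0.244]
tool_rot [ 0.144  0.99  -0.001 -0.   ]
ft_force [-0.255  0.741  0.055]
ft_torque [ 0.008 -0.003  0.027]
grip_width 0.086
side [[ 0.114  0.424  0.477]
 [ 0.665 -0.583 -0.468]]
side cap_arms 0.63 [213.  382.7] [ 0.508 -0.166  0.106]
side cap_fin 0.97 [183.3 381.7] [ 0.515 -0.163  0.163]
side cap_rim 0.74 [218.7 380.2] [ 0.51  -0.164  0.094]
side mat_top 0.57 [335.  190.9] [0.57  0.206 0.006]
side neck_top 0.31 [221.8 382.7] [ 0.46  -0.097  0.134]
side neck_top 0.16 [245.5 222. ] [0.575 0.134 0.134]
side pot 0.96 [263.9 377.3] [ 0.503 -0.161  0.   ]
side tin 0.55 [246. 220.] [ 0.756  0.025 -0.   ]
side brush 0.63 [335.8 358.8] [0.403 0.013 0.   ]
side bracket 0.77 [209.6 311.5] [ 0.743 -0.225  0.   ]
side bracket 0.66 [217.6 381. ] [ 0.609 -0.314  0.   ]
top [[ 4.230e-01 -2.000e-03  1.083e+00]
 [ 1.410e-01  1.000e-03 -9.900e-01]]
top cap_arms 0.97 [238.1 365.5] [ 0.504 -0.162  0.106]
top cap_fin 0.72 [233.5 375.8] [ 0.507 -0.171  0.163]
top cap_rim 0.58 [237.  365.2] [ 0.507 -0.163  0.094]
top mat_top 0.67 [216.3 183.1] [0.568 0.204 0.006]
top mat_top 0.22 [293.9 275. ] [0.402 0.014 0.006]
top neck_top 0.96 [236.4 369. ] [ 0.505 -0.164  0.134]
top pot 0.88 [243.8 359.7] [ 0.501 -0.166  0.   ]
top tin 0.81 [130.  268.7] [0.753 0.019 0.   ]
top brush 0.66 [294.3 273.4] [0.401 0.017 0.   ]
top brush 0.63 [219.8 182.4] [0.562 0.206 0.   ]
top bracket 0.85 [134.7 384.6] [ 0.736 -0.231  0.   ]
```

View pics/top0.png

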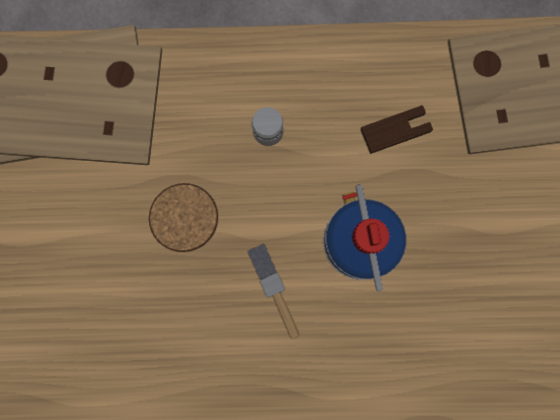

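View pics/side0.png

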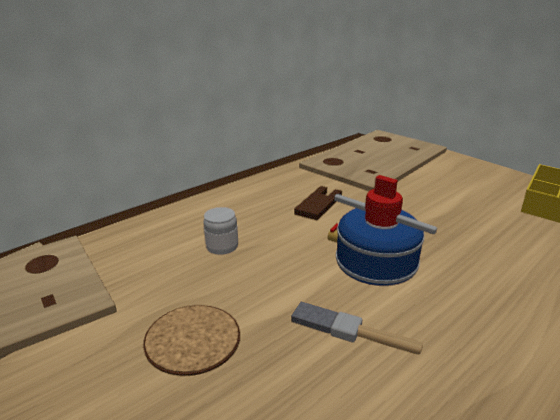

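The top view shows the cap at about (236, 370), with its arms from (187, 361) to (288, 379). The mat is at (217, 183), the brush at (285, 272), the tin at (126, 268) and the bracket at (130, 397). The side view agrees. Next I'll refine the cap axis and arm direction from depth.

```bash
cat >> h.py <<'E'
def cloud(n,p,d):
    i=camera_info(n);K=np.array(i['mtx']);D=np.array(i['dist_coeffs']);T=np.array(i['world_to_cam'])
    h,w=d.shape;g=np.stack(np.meshgrid(np.arange(w),np.arange(h)),-1).reshape(-1,1,2).astype(float)
    u=cv2.undistortPoints(g,K,D)[:,0];z=d.reshape(-1)
    P=np.c_[u*z[:,None],z]-T[:3,3];P=(P@T[:3,:3]);P[z==0]=np.nan
    return P,p.reshape(-1,3).astype(int)
def cap(c0=(.506,-.165),zlo=.085,zhi=.26,pr=True,cams=('top','side'),save=None):
    for n in cams:
        p,d=snap(n,save and n+save);P,C=cloud(n,p,d)
        red=(C[:,0]>90)&(C[:,1]<60)&(C[:,2]<60)&(np.hypot(P[:,0]-c0[0],P[:,1]-c0[1])<.12)&(P[:,2]>zlo)
        R=P[red]
        if len(R)<20: print(n,'few red');continue
        top=R[:,2].max();zt=np.percentile(R[:,2],98)
        f=R[R[:,2]>zt-.008]
        rect=cv2.minAreaRect((f[:,:2]*1000).astype(np.float32))
        print(n,'red top z',np.round([top,zt],4),'fin c',np.round(f[:,:2].mean(0),4),'rect',np.round(rect[0],1),np.round(rect[1],1),round(rect[2],1))
        rr=np.hypot(P[:,0]-c0[0],P[:,1]-c0[1]);grey=(np.ptp(C,axis=1)<35)&(C.mean(1)>90)
        za=zt-.068
        a=grey&(rr>.036)&(rr<.115)&(np.abs(P[:,2]-za)<.02)
        A=P[a]
        if len(A)>20:
            m=A[:,:2].mean(0);v=np.linalg.svd(A[:,:2]-m)[2][0];v=v*np.sign(v[0]);s=(A[:,:2]-m)@v
            mid=m+v*(s.max()+s.min())/2
            print('  arms z',np.round(np.percentile(A[:,2],[50,90]),4),'angle deg',round(np.degrees(np.arctan2(v[1],v[0])),1),'ext',np.round(np.ptp(s),3),'mid',np.round(mid,4),'offset perp from c0',round(float((m-np.array(c0))@[-v[1],v[0]]),4),len(A))
E
python3 - <<'E'
from h import *
import workcell
print([x for x in dir(workcell) if not x.startswith('__')])
try: print(workcell.tip_reach)
except Exception as e: print(e)
cap()
for n in('top','side'):
    for k,zt in (('mat',.006),):
        p,d=snap(n);P,C=cloud(n,p,d)
        # pot blue: shoulder
        b=(C[:,2]>C[:,0]+35)&(P[:,2]>.08)&(P[:,2]<.1)
        Q=P[b]; print(n,'blue',len(Q),np.round(np.nanmin(Q[:,:2],0),4),np.round(np.nanmax(Q[:,:2],0),4))
        for r in search_frame(n,'mat')[:1]: print(r, atz(n,r['location'],.006))
E
```

```text
['Unreachable', 'camera', 'camera_info', 'get_obs', 'job_done', 'search_frame', 'spot_point', 'tip_reach']
0.014
top red top z [0.1799 0.1771] fin c [ 0.5069 -0.1674] rect [ 506.9 -167.6] [37.5 17. ] 7.7
  arms z [0.1115 0.1138] angle deg 8.5 ext 0.203 mid [ 0.5063 -0.1674] offset perp from c0 -0.0025 408
side red top z [0.176  0.1752] fin c [ 0.5063 -0.1636] rect [ 506.8 -164.2] [35.3 14.8] 11.6
  arms z [0.1114 0.1129] angle deg 8.6 ext 0.201 mid [ 0.5071 -0.1663] offset perp from c0 -0.0014 278
top blue 3229 [ 0.4328 -0.2407] [ 0.5809 -0.0924]
{'location': [220.7, 181.4], 'conf': 0.84} [0.55889087 0.20743649 0.006     ]
side blue 1761 [ 0.4325 -0.2308] [ 0.5777 -0.0888]
{'location': [337.8, 191.4], 'conf': 0.66} [0.56462084 0.20877826 0.006     ]
```

arm_command([
  [0, 0, 0],
  [0, 0, 0],
  [0, 0, 0],
  [0, 0, 0],
  [0, 0, 0],
], turn=[0.12, 0.24, 0.36, 0.48, 0.6], hand=[1, 1, 1, 1, 1])

```text
clock: 1.72
eef_pos: [0.1429, 0.4791, 0.2453]
tool_rot: [0.433, 0.901, -0.0, 0.0]
ft_force: [0.6, -0.2, 1.2]
grip_width: 0.0253
```

arm_command([
  [0, 0, 0],
  [0, 0, 0],
  [0, 0, 0],
  [0, 0, 0],
  [0, 0, 0],
], turn=[0.12, 0.24, 0.36, 0.48, 0.6], hand=[1, 1, 1, 1, 1])

```text
clock: 2.13
eef_pos: [0.1429, 0.4791, 0.2453]
tool_rot: [0.68, 0.733, -0.0, 0.0]
ft_force: [0.4, 0.2, -0.7]
grip_width: 0.0004
```

arm_command([
  [0, 0, 0],
  [0, 0, 0],
], turn=[0.081, 0.081], hand=[1, 1])

```text
clock: 2.3
eef_pos: [0.1429, 0.4791, 0.2453]
tool_rot: [0.708, 0.707, -0.0, 0.0]
ft_force: [0.0, 0.2, -0.2]
grip_width: 0.0
```

```bash
python3 - <<'E'
from h import *
o=get_obs()
for k in('clock','joint_pos','eef_pos','tool_rot','ft_force','grip_width'): print(k,np.round(o[k],4))
# mat: height map of region
for n in('top','side'):
    p,d=snap(n);P,C=cloud(n,p,d)
    w=(np.abs(P[:,0]-.565)<.12)&(np.abs(P[:,1]-.205)<.12)
    s=w&(P[:,2]>.0035)&(P[:,2]<.012)
    m=s.reshape(d.shape).astype(np.uint8);m=cv2.morphologyEx(m,cv2.MORPH_OPEN,np.ones((5,5)))
    nl,l,st,c=cv2.connectedComponentsWithStats(m);i=1+np.argmax(st[1:,4]);s=(l.reshape(-1)==i)
    c,r=cv2.minEnclosingCircle((P[s][:,:2]*1000).astype(np.float32));print(n,'mat',np.round(c,1),round(r,1),np.round(P[s][:,:3].mean(0),4),s.sum())
    t=(C[:,0]>110)&(C[:,1]<80)&(C[:,2]<80)&(P[:,0]>.56)&(P[:,0]<.63)&(np.abs(P[:,1]+.12)<.05)
    print('tap red',t.sum(),np.round(P[t].max(0),3) if t.sum() else '')
E
```

```text
clock 2.3
joint_pos [ 1.281   0.2406  0.005   1.3352 -0.      2.853 ]
eef_pos [0.1429 0.4791 0.2453]
tool_rot [ 0.7075  0.7067 -0.      0.    ]
ft_force [ 0.044   0.1532 -0.1869]
grip_width 0.0
top mat [551.4 231.2] 38.5 [0.5551 0.2337 0.0063] 378
tap red 51 [ 0.603 -0.13   0.104]
side mat [570.8 204.5] 72.8 [0.565  0.2086 0.0057] 4698
tap red 25 [ 0.603 -0.128  0.05 ]
```

arm_command([
  [-3.4, 1.56, 0],
  [-6.8, 3.12, 0],
  [-10.2, 4.68, 0],
  [-13.6, 6.24, 0],
  [-17.0, 7.8, 0],
], turn=[0, 0, 0, 0, 0], hand=[1, 1, 1, 1, 1])

```text
clock: 2.82
eef_pos: [0.2211, 0.3076, 0.2453]
tool_rot: [0.706, 0.708, 0.0, 0.0]
ft_force: [0.4, -0.3, -0.4]
grip_width: -0.0003
```

arm_command([
  [-3.4, 1.56, 0],
  [-6.8, 3.12, 0],
  [-10.2, 4.68, 0],
  [-13.6, 6.24, 0],
  [-17.0, 7.8, 0],
], turn=[0, 0, 0, 0, 0], hand=[1, 1, 1, 1, 1])

```text
clock: 3.23
eef_pos: [0.2992, 0.1375, 0.2457]
tool_rot: [0.706, 0.708, 0.001, 0.0]
ft_force: [1.0, 1.6, -0.2]
grip_width: -0.0004
```

arm_command([
  [-3.4, 1.56, 0],
  [-6.8, 3.12, 0],
  [-10.2, 4.68, 0],
  [-13.6, 6.24, 0],
  [-17.0, 7.8, 0],
], turn=[0, 0, 0, 0, 0], hand=[1, 1, 1, 1, 1])

```text
clock: 3.65
eef_pos: [0.3773, -0.0328, 0.2457]
tool_rot: [0.707, 0.708, 0.0, 0.0]
ft_force: [0.9, 1.3, 0.4]
grip_width: 0.0002
```

arm_command([
  [-3.4, 1.56, 0],
  [-6.8, 3.12, 0],
  [-10.2, 4.68, 0],
  [-10.2, 4.68, 0],
  [-10.2, 4.68, 0],
], turn=[0, 0, 0, 0, 0], hand=[1, 1, 1, 1, 1])

```text
clock: 4.07
eef_pos: [0.4239, -0.1344, 0.2448]
tool_rot: [0.708, 0.706, -0.0, -0.0]
ft_force: [-0.7, -0.1, -0.7]
grip_width: -0.0001
```

arm_command([
  [0, 0, 3.4],
  [0, 0, 6.8],
  [0, 0, 10.2],
  [0, 0, 13.4],
  [0, 0, 13.4],
], turn=[0, 0, 0, 0, 0], hand=[1, 1, 1, 1, 1])

```text
clock: 4.48
eef_pos: [0.4184, -0.13, 0.1062]
tool_rot: [0.706, 0.708, -0.003, -0.005]
ft_force: [-1.6, 1.0, -0.9]
grip_width: 0.0001
```

```bash
cat > circ.py <<'E'
import numpy as np
r=8.9
for k in range(6):
    a0=159+60*k;s=np.array([np.sin(np.radians(a0)),np.cos(np.radians(a0))])
    print(a0,[[*map(float,np.round(r*(np.array([np.sin(np.radians(a0+12*j)),np.cos(np.radians(a0+12*j))])-s),2)),round(-.03*j,2)] for j in range(1,6)])
E
python3 circ.py; python3 - <<'E'
from h import *
o=get_obs();print(np.round(o['joint_pos'],3),np.round(o['eef_pos'],4),np.round(o['ft_force'],2))
snap('side','s1.png')
E
```

```text
159 [[-1.8, -0.48, -0.03], [-3.66, -0.58, -0.06], [-5.49, -0.29, -0.09], [-7.23, 0.38, -0.12], [-8.79, 1.39, -0.15]]
219 [[-1.32, 1.32, -0.03], [-2.33, 2.88, -0.06], [-3.0, 4.61, -0.09], [-3.29, 6.45, -0.12], [-3.19, 8.31, -0.15]]
279 [[0.48, 1.8, -0.03], [1.33, 3.46, -0.06], [2.5, 4.9, -0.09], [3.94, 6.07, -0.12], [5.6, 6.92, -0.15]]
339 [[1.8, 0.48, -0.03], [3.66, 0.58, -0.06], [5.49, 0.29, -0.09], [7.23, -0.38, -0.12], [8.79, -1.39, -0.15]]
399 [[1.32, -1.32, -0.03], [2.33, -2.88, -0.06], [3.0, -4.61, -0.09], [3.29, -6.45, -0.12], [3.19, -8.31, -0.15]]
459 [[-0.48, -1.8, -0.03], [-1.33, -3.46, -0.06], [-2.5, -4.9, -0.09], [-3.94, -6.07, -0.12], [-5.6, -6.92, -0.15]]
[-0.302  0.247 -0.377  0.959  0.     1.266] [ 0.4184 -0.13    0.1062] [-1.6   1.   -0.87]
```

View pics/s1.png

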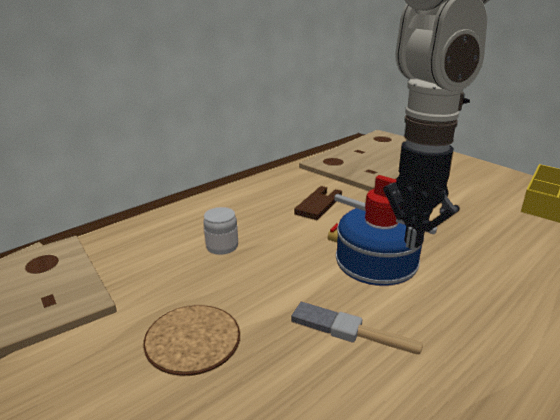

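The side view shows the shut fingers at about (235, 412), next to the near arm end at (230, 433). The pose is a few mm off, so I'll let it settle.

arm_command([
  [0, 0, 0],
  [0, 0, 0],
], turn=[0, 0], hand=[1, 1])

```text
clock: 4.7
eef_pos: [0.4253, -0.1328, 0.1136]
tool_rot: [0.707, 0.708, 0.001, 0.002]
ft_force: [-0.2, -0.3, -0.0]
grip_width: 0.0003
```

arm_command([
  [-1.8, -0.48, 0.1],
  [-3.66, -0.58, 0.1],
  [-5.49, -0.29, 0.1],
  [-7.23, 0.38, 0.1],
  [-8.79, 1.39, 0.1],
], turn=[0, 0, 0, 0, 0], hand=[1, 1, 1, 1, 1])

```text
clock: 5.12
eef_pos: [0.4388, -0.2223, 0.1131]
tool_rot: [0.707, 0.707, 0.001, 0.002]
ft_force: [-0.0, 0.6, -0.4]
grip_width: 0.0001
```

```bash
python3 - <<'E'
from h import *
o=get_obs();print(np.round(o['joint_pos'],3),np.round(o['eef_pos'],4),np.round(o['ft_force'],2))
cap(c0=(.507,-.166),cams=('top',))
E
```

```text
[-0.469  0.323 -0.248  0.996 -0.     1.102] [ 0.4388 -0.2223  0.1131] [-0.    0.57 -0.36]
top red top z [0.1797 0.1767] fin c [ 0.5074 -0.1678] rect [ 507.9 -167.7] [38.5 15.8] 52.2
  arms z [0.1115 0.1139] angle deg 51.1 ext 0.166 mid [ 0.5186 -0.1532] offset perp from c0 -0.001 294
```

arm_command([
  [-1.32, 1.32, 0.1],
  [-2.33, 2.88, 0.1],
  [-3.0, 4.61, 0.1],
  [-3.29, 6.45, 0.1],
  [-3.19, 8.31, 0.1],
], turn=[0, 0, 0, 0, 0], hand=[1, 1, 1, 1, 1])

```text
clock: 5.58
eef_pos: [0.5224, -0.2537, 0.1118]
tool_rot: [0.707, 0.707, 0.001, 0.002]
ft_force: [0.1, -0.4, 0.1]
grip_width: 0.0
```

arm_command([
  [0.48, 1.8, 0],
  [1.33, 3.46, 0],
  [2.5, 4.9, 0],
  [3.94, 6.07, 0],
  [5.6, 6.92, 0],
], turn=[0, 0, 0, 0, 0], hand=[1, 1, 1, 1, 1])

```text
clock: 6.0
eef_pos: [0.592, -0.1965, 0.1117]
tool_rot: [0.707, 0.707, 0.001, 0.002]
ft_force: [-1.4, -1.0, -0.1]
grip_width: -0.0001
```

arm_command([
  [1.8, 0.48, -0.03],
  [3.66, 0.58, -0.06],
  [5.49, 0.29, -0.09],
  [7.23, -0.38, -0.12],
  [8.79, -1.39, -0.15],
], turn=[0, 0, 0, 0, 0], hand=[1, 1, 1, 1, 1])

```text
clock: 6.42
eef_pos: [0.5777, -0.1075, 0.1133]
tool_rot: [0.707, 0.708, 0.001, 0.002]
ft_force: [0.5, -0.9, 0.6]
grip_width: 0.0002
```

```bash
python3 - <<'E'
from h import *
o=get_obs();print(np.round(o['joint_pos'],3),np.round(o['eef_pos'],4),np.round(o['ft_force'],2))
cap(c0=(.507,-.166))
E
```

```text
[-0.184  0.493  0.021  1.094 -0.     1.386] [ 0.5777 -0.1075  0.1133] [ 0.52 -0.85  0.64]
top few red
side red top z [0.1807 0.1797] fin c [ 0.5052 -0.1628] rect [ 505.5 -164.5] [36.4 14.8] 54.8
  arms z [0.1154 0.1168] angle deg 56.9 ext 0.202 mid [ 0.5062 -0.1639] offset perp from c0 0.0018 282
```

arm_command([
  [1.32, -1.32, -0.05],
  [2.33, -2.88, -0.1],
  [3.0, -4.61, -0.15],
  [3.29, -6.45, -0.2],
  [3.19, -8.31, -0.25],
], turn=[0, 0, 0, 0, 0], hand=[1, 1, 1, 1, 1])

```text
clock: 6.93
eef_pos: [0.4939, -0.0767, 0.1152]
tool_rot: [0.707, 0.708, 0.001, 0.002]
ft_force: [0.2, -0.1, 0.0]
grip_width: -0.0004
```

arm_command([
  [-0.48, -1.8, -0.03],
  [-1.33, -3.46, -0.06],
  [-2.5, -4.9, -0.09],
  [-3.94, -6.07, -0.12],
  [-5.6, -6.92, -0.15],
], turn=[0, 0, 0, 0, 0], hand=[1, 1, 1, 1, 1])

```text
clock: 7.35
eef_pos: [0.4241, -0.1336, 0.1167]
tool_rot: [0.707, 0.707, 0.001, 0.001]
ft_force: [0.6, 0.8, -0.5]
grip_width: -0.0001
```

arm_command([
  [-1.8, -0.48, -0.03],
  [-3.66, -0.58, -0.06],
  [-5.49, -0.29, -0.09],
  [-7.23, 0.38, -0.12],
  [-8.79, 1.39, -0.15],
], turn=[0, 0, 0, 0, 0], hand=[1, 1, 1, 1, 1])

```text
clock: 7.77
eef_pos: [0.4382, -0.2226, 0.1182]
tool_rot: [0.708, 0.707, 0.0, 0.001]
ft_force: [-0.6, 0.1, -0.7]
grip_width: 0.0002
```

arm_command([
  [-1.32, 1.32, -0.03],
  [-2.33, 2.88, -0.06],
  [-3.0, 4.61, -0.09],
  [-3.29, 6.45, -0.12],
  [-3.19, 8.31, -0.15],
], turn=[0, 0, 0, 0, 0], hand=[1, 1, 1, 1, 1])

```text
clock: 8.18
eef_pos: [0.5221, -0.2546, 0.1196]
tool_rot: [0.708, 0.706, 0.0, 0.002]
ft_force: [-0.3, -0.2, 0.1]
grip_width: 0.0002
```

arm_command([
  [0.48, 1.8, -0.03],
  [1.33, 3.46, -0.06],
  [2.5, 4.9, -0.09],
  [3.94, 6.07, -0.12],
  [5.6, 6.92, -0.15],
], turn=[0, 0, 0, 0, 0], hand=[1, 1, 1, 1, 1])

```text
clock: 8.6
eef_pos: [0.5919, -0.1975, 0.121]
tool_rot: [0.708, 0.707, 0.001, 0.002]
ft_force: [-0.4, 0.9, -0.7]
grip_width: 0.0
```

arm_command([
  [1.8, 0.48, -0.03],
  [3.66, 0.58, -0.06],
  [5.49, 0.29, -0.09],
  [7.23, -0.38, -0.12],
  [8.79, -1.39, -0.15],
], turn=[0, 0, 0, 0, 0], hand=[1, 1, 1, 1, 1])

```text
clock: 9.02
eef_pos: [0.5777, -0.1085, 0.1226]
tool_rot: [0.707, 0.707, 0.001, 0.002]
ft_force: [0.4, -0.8, -0.2]
grip_width: -0.0001
```

```bash
python3 - <<'E'
from h import *
o=get_obs();print(np.round(o['joint_pos'],3),np.round(o['eef_pos'],4),np.round(o['ft_force'],2))
cap(c0=(.507,-.166))
E
```

```text
[-0.185  0.486  0.035  1.116 -0.     1.385] [ 0.5777 -0.1085  0.1226] [ 0.35 -0.79 -0.17]
top few red
side red top z [0.1897 0.1889] fin c [ 0.505  -0.1625] rect [ 506.2 -163.5] [35.5 13.8] 58.0
  arms z [0.1245 0.1256] angle deg 56.6 ext 0.205 mid [ 0.5051 -0.1652] offset perp from c0 0.002 288
```

arm_command([
  [1.32, -1.32, -0.03],
  [2.33, -2.88, -0.06],
  [3.0, -4.61, -0.09],
  [3.29, -6.45, -0.12],
  [3.19, -8.31, -0.15],
], turn=[0, 0, 0, 0, 0], hand=[1, 1, 1, 1, 1])

```text
clock: 9.53
eef_pos: [0.494, -0.0773, 0.1238]
tool_rot: [0.707, 0.707, 0.001, 0.002]
ft_force: [1.0, -0.7, 0.6]
grip_width: 0.0001
```

arm_command([
  [-0.48, -1.8, -0.03],
  [-1.33, -3.46, -0.06],
  [-2.5, -4.9, -0.09],
  [-3.94, -6.07, -0.12],
  [-5.6, -6.92, -0.15],
], turn=[0, 0, 0, 0, 0], hand=[1, 1, 1, 1, 1])

```text
clock: 9.95
eef_pos: [0.4241, -0.1341, 0.1253]
tool_rot: [0.707, 0.707, 0.001, 0.001]
ft_force: [0.7, 0.8, 0.2]
grip_width: 0.0001
```

arm_command([
  [-1.8, -0.48, -0.03],
  [-3.66, -0.58, -0.06],
  [-5.49, -0.29, -0.09],
  [-7.23, 0.38, -0.12],
  [-8.79, 1.39, -0.15],
], turn=[0, 0, 0, 0, 0], hand=[1, 1, 1, 1, 1])

```text
clock: 10.37
eef_pos: [0.4381, -0.2232, 0.1268]
tool_rot: [0.708, 0.706, 0.0, 0.001]
ft_force: [0.1, 1.1, 1.1]
grip_width: 0.0003
```

arm_command([
  [-1.32, 1.32, -0.03],
  [-2.33, 2.88, -0.06],
  [-3.0, 4.61, -0.09],
  [-3.29, 6.45, -0.12],
  [-3.19, 8.31, -0.15],
], turn=[0, 0, 0, 0, 0], hand=[1, 1, 1, 1, 1])

```text
clock: 10.78
eef_pos: [0.522, -0.2553, 0.128]
tool_rot: [0.708, 0.706, 0.0, 0.001]
ft_force: [-1.1, -0.2, -0.9]
grip_width: 0.0001
```

arm_command([
  [0.48, 1.8, -0.03],
  [1.33, 3.46, -0.06],
  [2.5, 4.9, -0.09],
  [3.94, 6.07, -0.12],
  [5.6, 6.92, -0.15],
], turn=[0, 0, 0, 0, 0], hand=[1, 1, 1, 1, 1])

```text
clock: 11.2
eef_pos: [0.5918, -0.1982, 0.1294]
tool_rot: [0.708, 0.706, 0.0, 0.002]
ft_force: [-0.6, 0.2, 0.4]
grip_width: -0.0005
```

```bash
python3 - <<'E'
from h import *
o=get_obs();print(np.round(o['joint_pos'],3),np.round(o['eef_pos'],4),np.round(o['ft_force'],2))
cap(c0=(.507,-.166))
E
```

```text
[-3.230e-01  5.500e-01  1.610e-01  1.179e+00 -1.000e-03  1.250e+00] [ 0.5918 -0.1982  0.1294] [-0.63  0.18  0.39]
top red top z [0.1992 0.1975] fin c [ 0.5058 -0.1657] rect [ 505.8 -166.2] [16.7 37.2] 81.5
  arms z [0.1325 0.1348] angle deg -10.0 ext 0.203 mid [ 0.5067 -0.1659] offset perp from c0 0.0 396
side red top z [0.1972 0.1962] fin c [ 0.506  -0.1613] rect [ 507.5 -162.2] [14.7 38.1] 85.8
  arms z [0.1319 0.1333] angle deg -6.1 ext 0.204 mid [ 0.5083 -0.1633] offset perp from c0 0.0028 256
```

arm_command([
  [1.8, 0.48, 0],
  [3.66, 0.58, 0],
  [5.49, 0.29, 0],
  [7.23, -0.38, 0],
  [8.79, -1.39, 0],
], turn=[0, 0, 0, 0, 0], hand=[1, 1, 1, 1, 1])

```text
clock: 11.72
eef_pos: [0.577, -0.1097, 0.1292]
tool_rot: [0.707, 0.707, 0.0, 0.001]
ft_force: [0.3, -0.6, 0.5]
grip_width: 0.0001
```

arm_command([
  [1.32, -1.32, 0],
  [2.33, -2.88, 0],
  [2.7, -3.7, 0],
  [2.7, -3.7, 0],
], turn=[0, 0, 0, 0], hand=[1, 1, 1, 1])

```text
clock: 12.05
eef_pos: [0.5378, -0.0821, 0.1291]
tool_rot: [0.707, 0.707, -0.0, 0.0]
ft_force: [-0.6, -0.5, 0.1]
grip_width: -0.0
```

```bash
python3 - <<'E'
from h import *
o=get_obs();print(np.round(o['joint_pos'],3),np.round(o['eef_pos'],4),np.round(o['ft_force'],2))
cap(c0=(.507,-.166),save='2.png')
E
```

```text
[-0.151  0.403 -0.079  1.089 -0.     1.42 ] [ 0.5378 -0.0821  0.1291] [-0.56 -0.45  0.1 ]
top few red
side red top z [0.1983 0.1934] fin c [ 0.5178 -0.1682] rect [ 509.4 -136.9] [ 25.3 111. ] 20.0
  arms z [0.1373 0.1434] angle deg 85.3 ext 0.202 mid [ 0.5064 -0.1663] offset perp from c0 0.0006 261
```

View pics/side2.png

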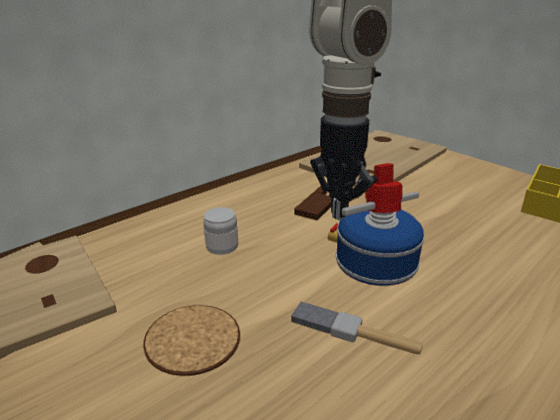

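The side view shows the cap standing high with the bare thread visible at (217, 382). Its arms run from (211, 343) to (197, 418), and the fingers are at (205, 340), clear of them. I'll back off, go up, open the hand and measure.

arm_command([
  [0.5, 2, 0],
  [1, 4, -1],
  [2, 5, -4.5],
  [3, 6, -8],
  [4, 6, -11.5],
], turn=[0, 0, 0, 0, 0], hand=[1, 1, 1, 0.5, 0])

```text
clock: 12.57
eef_pos: [0.6013, -0.0426, 0.2439]
tool_rot: [0.708, 0.707, 0.0, 0.0]
ft_force: [1.0, -0.0, 0.4]
grip_width: 0.0235
```

arm_command([
  [3, 0, -3.5],
  [3, 0, -3.5],
  [3, 0, -3.5],
], turn=[0, 0, 0], hand=[0, 0, 0])

```text
clock: 12.82
eef_pos: [0.6015, -0.0113, 0.2816]
tool_rot: [0.707, 0.708, 0.003, 0.003]
ft_force: [0.1, -0.2, -0.2]
grip_width: 0.0606
```

```bash
python3 - <<'E'
from h import *
o=get_obs();print(np.round(o['joint_pos'],3),np.round(o['eef_pos'],4),np.round(o['tool_rot'],4),np.round(o['ft_force'],2),o['grip_width'])
cap(c0=(.507,-.166),save='3.png',zlo=.13)
for n in('top','side'):
    for k,z in(('cap_fin',.187),('cap_arms',.13)):
        for r in spot_point(n,k)[:1]: print(n,k,r['conf'],np.round(atz(n,r['location'],z),4))
E
```

```text
[-0.019  0.434  0.374  1.503 -0.     1.551] [ 0.6015 -0.0113  0.2816] [0.7066 0.7076 0.0026 0.0028] [ 0.15 -0.23 -0.2 ] 0.060629106370299383
top red top z [0.1989 0.1956] fin c [ 0.5219 -0.1766] rect [ 522.4 -177. ] [37.  14.5] 88.6
  arms z [0.1226 0.1261] angle deg 86.6 ext 0.06 mid [ 0.5032 -0.239 ] offset perp from c0 -0.0006 175
side red top z [0.1957 0.1938] fin c [ 0.5185 -0.1699] rect [ 520.4 -173.4] [35.2 13.3] 78.9
  arms z [0.1373 0.1427] angle deg 85.9 ext 0.201 mid [ 0.5062 -0.166 ] offset perp from c0 0.0008 242
top cap_fin 0.96 [ 0.5213 -0.176   0.187 ]
top cap_arms 0.58 [ 0.5058 -0.1669  0.13  ]
side cap_fin 0.77 [ 0.5118 -0.1578  0.187 ]
side cap_arms 0.81 [ 0.5051 -0.1594  0.13  ]
```

```bash
python3 -c "
import cv2,numpy as np
a=cv2.imread('pics/side3.png')[130:290,300:470];b=cv2.imread('pics/top3.png')[160:320,290:450]
a=cv2.resize(a,(400,376),interpolation=2);b=cv2.resize(b,(376,376),interpolation=2)
cv2.imwrite('pics/c3.png',np.hstack([a,b]))"
```

```text
(no output)
```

View pics/c3.png

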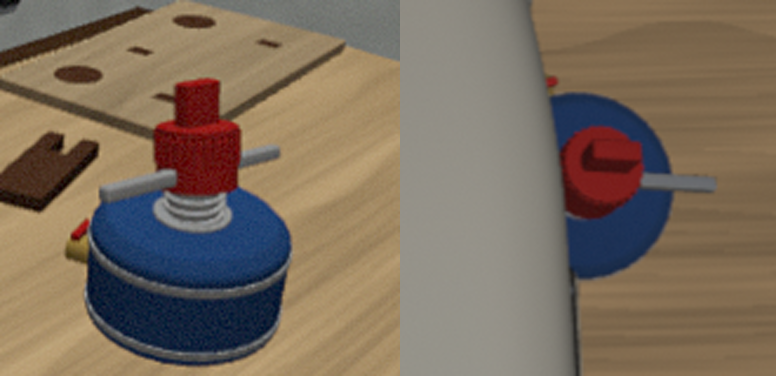

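The crop shows the cap loose and leaning away from the side camera, towards +x and -y. Its fin centre is at about (0.521, -0.176), roughly 15 mm off the pot axis. The jaws will straighten the lean across the fin as they close. I'll go above it first.

arm_command([
  [-3.3, -1.8, 0],
  [-6.6, -3.6, 0],
  [-9.9, -5.4, 0.5],
  [-13.2, -7.3, 1],
  [-16.2, -9.1, 2],
], turn=[0, 0, 0, 0, 0], hand=[0, 0, 0, 0, 0])

```text
clock: 13.53
eef_pos: [0.5068, -0.1759, 0.2581]
tool_rot: [0.707, 0.707, -0.0, 0.0]
ft_force: [0.1, -0.8, 0.0]
grip_width: 0.0853
```

arm_command([
  [0, 0, 0],
  [0, 0, 0],
  [0, 0, 0],
  [0, 0, 0],
  [0, 0, 0],
], turn=[0.05, 0.05, 0.05, 0.05, 0.05], hand=[0, 0, 0, 0, 0])

```text
clock: 13.95
eef_pos: [0.5086, -0.173, 0.2583]
tool_rot: [0.724, 0.69, 0.0, 0.0]
ft_force: [-0.8, 0.9, 0.3]
grip_width: 0.0854
```

```bash
python3 - <<'E'
from h import *
o=get_obs();print(np.round(o['eef_pos'],4),np.round(o['tool_rot'],4),np.round(o['ft_force'],2),o['grip_width'])
cap(c0=(.507,-.166),zlo=.13,cams=('side',))
E
```

```text
[ 0.5086 -0.173   0.2583] [7.238e-01 6.900e-01 1.000e-04 0.000e+00] [-0.84  0.89  0.26] 0.08536790750546219
side red top z [0.1961 0.1938] fin c [ 0.5184 -0.1701] rect [ 520.2 -173.3] [36.4 12.3] 83.0
  arms z [0.1372 0.1428] angle deg 85.8 ext 0.201 mid [ 0.5062 -0.1652] offset perp from c0 0.0009 244
```

arm_command([
  [0, 0, 2],
  [0, 0, 4],
  [0, 0, 6],
  [0, 0, 7],
  [0, 0, 7],
], turn=[0, 0, 0, 0, 0], hand=[0, 0, 0, 0, 0])

```text
clock: 14.42
eef_pos: [0.5067, -0.1725, 0.1857]
tool_rot: [0.724, 0.69, -0.001, -0.002]
ft_force: [-1.2, 0.7, 0.4]
grip_width: 0.0851
```

arm_command([
  [0, 0, 0],
  [0, 0, 0],
  [0, 0, 0],
  [0, 0, 0],
  [0, 0, 0],
], turn=[0, 0, 0, 0, 0], hand=[0.4, 0.5, 0.6, 0.65, 0.65])

```text
clock: 14.83
eef_pos: [0.5096, -0.174, 0.1899]
tool_rot: [0.725, 0.689, 0.001, 0.002]
ft_force: [1.4, 0.6, 0.5]
grip_width: 0.0297
```

arm_command([
  [0, 0, 0],
  [0, 0, 0],
  [0, 0, 0],
  [0, 0, 0],
  [0, 0, 0],
], turn=[0, 0, 0, 0, 0], hand=[0.7, 0.72, 0.74, 0.76, 0.78])

```text
clock: 15.25
eef_pos: [0.5076, -0.1737, 0.1881]
tool_rot: [0.725, 0.689, -0.0, -0.0]
ft_force: [0.4, 0.4, 0.6]
grip_width: 0.0188
```

```bash
python3 - <<'E'
from h import *
o=get_obs();print(np.round(o['eef_pos'],4),np.round(o['ft_force'],2),np.round(o['ft_torque'],2),o['grip_width'])
cap(c0=(.507,-.166),zlo=.13,save='4.png')
E
```

```text
[ 0.5076 -0.1737  0.1881] [0.42 0.36 0.59] [ 0.11 -0.12  0.03] 0.0188448326057541
top red top z [0.3166 0.309 ] fin c [ 0.5071 -0.1364] rect [ 506.5 -136.5] [ 1.8 20.8] 88.7
side red top z [0.2045 0.198 ] fin c [ 0.5086 -0.1609] rect [ 511.8 -162.9] [19.9 31.9] 34.6
  arms z [0.1354 0.1375] angle deg 85.3 ext 0.203 mid [ 0.5051 -0.1649] offset perp from c0 0.002 210
```

```bash
cat >> h.py <<'E'
def tilt(c0,za,half=.02,n='side',ang=86):
    p,d=snap(n);P,C=cloud(n,p,d);a=np.radians(ang);v=np.array([np.cos(a),np.sin(a)])
    q=P[:,:2]-np.array(c0);s=q@v;t=q@[-v[1],v[0]]
    m=(np.ptp(C,axis=1)<40)&(C.mean(1)>90)&(abs(s)>.04)&(abs(s)<.11)&(abs(t)<.025)&(abs(P[:,2]-za)<half)
    k=np.polyfit(s[m],P[m,2],1);print(n,'slope deg',round(np.degrees(np.arctan(k[0])),2),'z mid(surface)',round(k[1],4),'n+',(m&(s>0)).sum(),'n-',(m&(s<0)).sum(),'s',np.round([s[m].min(),s[m].max()],3))
E
python3 - <<'E'
from h import *
tilt((.507,-.166),.134)
import cv2
a=cv2.imread('pics/side4.png')[110:290,300:470];cv2.imwrite('pics/c4.png',cv2.resize(a,None,fx=3,fy=3,interpolation=2))
E
```

```text
side slope deg 2.33 z mid(surface) 0.1332 n+ 128 n- 72 s [-0.101  0.101]
```

View pics/c4.png

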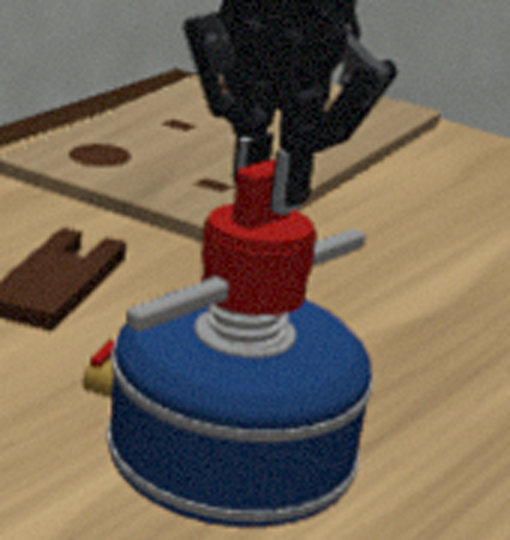

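The crop shows the jaws caging the fin at about (185, 262), and the cap now stands nearly upright: the arm slope is 2.3°. I'll grip and lift slowly.

arm_command([
  [0, 0, 0],
  [0, 0, 0],
  [0, 0, 0],
  [0, 0, 0],
], turn=[0, 0, 0, 0], hand=[0.85, 1, 1, 1])

```text
clock: 15.73
eef_pos: [0.5076, -0.1738, 0.1883]
tool_rot: [0.725, 0.689, -0.0, -0.0]
ft_force: [-0.7, -0.5, 3.0]
grip_width: 0.0149
```

arm_command([
  [0, 0, -0.1],
  [0, 0, -0.2],
  [0, 0, -0.3],
  [0, 0, -0.4],
  [0, 0, -0.5],
], turn=[0, 0, 0, 0, 0], hand=[1, 1, 1, 1, 1])

```text
clock: 16.15
eef_pos: [0.5078, -0.1737, 0.193]
tool_rot: [0.725, 0.689, -0.0, -0.0]
ft_force: [0.4, 0.3, -3.6]
grip_width: 0.0148
```

```bash
python3 - <<'E'
from h import *
o=get_obs();print(np.round(o['eef_pos'],4),np.round(o['ft_force'],2),np.round(o['ft_torque'],2),o['grip_width'])
tilt((.507,-.166),.139)
E
```

```text
[ 0.5078 -0.1737  0.193 ] [ 0.36  0.27 -3.63] [-0.1  -0.11  0.  ] 0.014786757236283301
side slope deg 2.16 z mid(surface) 0.138 n+ 133 n- 66 s [-0.1    0.102]
```

arm_command([
  [0, 0, -0.3],
  [0, 0, -0.6],
  [0, 0, -0.9],
  [0, 0, -1.2],
  [0, 0, -1.5],
], turn=[0, 0, 0, 0, 0], hand=[1, 1, 1, 1, 1])

```text
clock: 16.62
eef_pos: [0.508, -0.1738, 0.2088]
tool_rot: [0.725, 0.689, 0.0, 0.0]
ft_force: [0.2, 0.4, -3.7]
grip_width: 0.0147
```

arm_command([
  [0, 0, -0.4],
  [0, 0, -0.8],
  [0, 0, -1.2],
  [0, 0, -1.6],
  [0, 0, -2],
], turn=[0, 0, 0, 0, 0], hand=[1, 1, 1, 1, 1])

```text
clock: 17.03
eef_pos: [0.508, -0.1738, 0.2288]
tool_rot: [0.725, 0.689, 0.0, 0.0]
ft_force: [-0.1, 0.3, -3.1]
grip_width: 0.0145
```

arm_command([
  [0, 0, -0.8],
  [0, 0, -1.6],
  [0, 0, -2.4],
  [0, 0, -3.2],
  [0, 0, -4],
], turn=[0, 0, 0, 0, 0], hand=[1, 1, 1, 1, 1])

```text
clock: 17.45
eef_pos: [0.5081, -0.1738, 0.2694]
tool_rot: [0.725, 0.689, 0.0, 0.0]
ft_force: [0.2, -0.5, -3.3]
grip_width: 0.0152
```

```bash
python3 - <<'E'
from h import *
o=get_obs();print(np.round(o['eef_pos'],4),np.round(o['tool_rot'],4),np.round(o['ft_force'],2),np.round(o['ft_torque'],2),o['grip_width'])
e=o['eef_pos']
tilt((.507,-.166),.211)
cap(c0=(.507,-.166),zlo=.18,cams=('side',))
for k,z in(('cap_arms',.207),('cap_rim',.195)):
    for r in spot_point('side',k)[:1]: print(k,r['conf'],np.round(atz('side',r['location'],z),4))
E
```

```text
[ 0.5081 -0.1738  0.2694] [7.245e-01 6.892e-01 1.000e-04 3.000e-04] [ 0.22 -0.5  -3.35] [-0.06 -0.02 -0.03] 0.015154645218614279
side slope deg 1.86 z mid(surface) 0.2143 n+ 132 n- 71 s [-0.102  0.101]
side red top z [0.2812 0.2806] fin c [ 0.5095 -0.1596] rect [ 510.7 -160.5] [15.2 27.2] 18.2
  arms z [0.2185 0.2204] angle deg 86.4 ext 0.202 mid [ 0.5064 -0.1664] offset perp from c0 0.0006 196
cap_arms 0.81 [ 0.5112 -0.1611  0.207 ]
cap_rim 0.96 [ 0.5067 -0.1701  0.195 ]
```

arm_command([
  [1, 0.1, 0],
  [3, 0.3, 0],
  [5.5, 0.6, 0],
  [8, 0.9, 0],
  [10.5, 1.2, 0],
], turn=[0, 0, 0, 0, 0], hand=[1, 1, 1, 1, 1])

```text
clock: 18.07
eef_pos: [0.5248, -0.0678, 0.2676]
tool_rot: [0.725, 0.689, -0.0, -0.001]
ft_force: [0.1, -0.3, -3.5]
grip_width: 0.0151
```

arm_command([
  [2.5, 0.3, 0],
  [5, 0.6, 0],
  [7.5, 0.9, 0],
  [10, 1.2, 0],
  [12.5, 1.5, 0],
], turn=[0, 0, 0, 0, 0], hand=[1, 1, 1, 1, 1])

```text
clock: 18.48
eef_pos: [0.5459, 0.0566, 0.2676]
tool_rot: [0.724, 0.689, -0.0, -0.001]
ft_force: [0.9, -0.1, -2.5]
grip_width: 0.0148
```

arm_command([
  [2.5, 0.3, 0],
  [5, 0.6, 0],
  [7.5, 0.9, 0],
  [10, 1.2, 0],
  [12, 1.5, 0],
], turn=[0, 0, 0, 0, 0], hand=[1, 1, 1, 1, 1])

```text
clock: 18.9
eef_pos: [0.5667, 0.1764, 0.2674]
tool_rot: [0.724, 0.69, -0.001, -0.001]
ft_force: [0.7, -0.6, -3.5]
grip_width: 0.0147
```

arm_command([
  [1.5, 0.2, 0],
  [2.5, 0.2, 0],
  [2.5, 0.2, 2],
  [2.5, 0.2, 4.5],
  [2.5, 0.2, 7],
], turn=[0, 0, 0, 0, 0], hand=[1, 1, 1, 1, 1])

```text
clock: 19.32
eef_pos: [0.5708, 0.1989, 0.198]
tool_rot: [0.725, 0.689, 0.001, 0.0]
ft_force: [-0.1, 0.6, -3.3]
grip_width: 0.0145
```

arm_command([
  [0, 0, 2],
  [0, 0, 4],
  [0, 0, 5.5],
  [0, 0, 7],
  [0, 0, 7],
], turn=[0, 0, 0, 0, 0], hand=[1, 1, 1, 1, 1])

```text
clock: 19.73
eef_pos: [0.5679, 0.1973, 0.1244]
tool_rot: [0.725, 0.689, -0.004, -0.002]
ft_force: [-1.0, -1.1, -3.3]
grip_width: 0.0147
```

```bash
python3 - <<'E'
from h import *
o=get_obs();print(np.round(o['eef_pos'],4),np.round(o['tool_rot'],4),np.round(o['ft_force'],2),o['grip_width'])
zr=o['eef_pos'][2]-.069
cap(c0=(.57,.205),zlo=zr+.02,save='5.png')
tilt((.57,.205),zr+.014)
for k,z in(('cap_arms',zr+.012),('cap_rim',zr)):
    for r in spot_point('side',k)[:1]: print(k,r['conf'],np.round(atz('side',r['location'],z),4))
E
```

```text
[0.5679 0.1973 0.1244] [ 0.7248  0.6889 -0.0036 -0.0015] [-0.98 -1.12 -3.32] 0.014692144886682561
top red top z [0.1351 0.1334] fin c [0.5636 0.1842] rect [564.  184.6] [9.7 5.5] 3.5
  arms z [0.0676 0.0705] angle deg 86.3 ext 0.069 mid [0.561  0.1359] offset perp from c0 0.0046 199
side red top z [0.1376 0.1358] fin c [0.5674 0.2146] rect [568. 213.] [16.9 14.7] 88.7
  arms z [0.0721 0.0752] angle deg 86.4 ext 0.202 mid [0.5661 0.2055] offset perp from c0 0.0039 571
side slope deg 2.03 z mid(surface) 0.0727 n+ 312 n- 238 s [-0.1    0.102]
cap_arms 0.75 [0.5679 0.2072 0.0674]
cap_rim 0.83 [0.5691 0.209  0.0554]
```

View pics/side5.png

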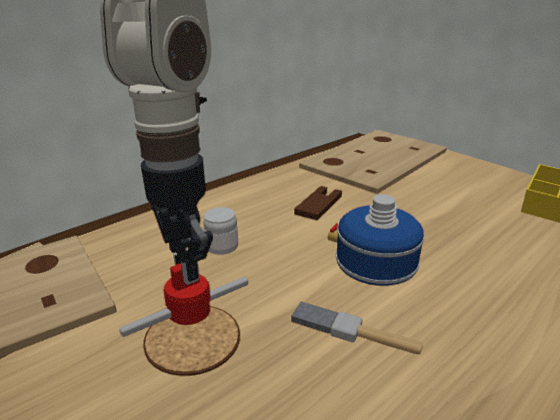

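The side view shows the cap held above the mat, with its rim near (310, 190), and the pot's neck bare at (212, 383). Brush, tin and bracket are where they were. I'll lower it gently.

arm_command([
  [0, 0.1, 1],
  [0, 0.1, 2],
  [0, 0.1, 3],
  [0, 0.1, 4],
  [0, 0.1, 4.7],
], turn=[0, 0, 0, 0, 0], hand=[1, 1, 1, 1, 1])

```text
clock: 20.4
eef_pos: [0.5706, 0.1982, 0.0791]
tool_rot: [0.725, 0.689, -0.001, -0.001]
ft_force: [-0.1, -0.1, -3.3]
grip_width: 0.0148
```

arm_command([
  [0, 0, 0],
  [0, 0, 0],
  [0, 0, 0.1],
  [0, 0, 0.2],
  [0, 0, 0.3],
], turn=[0, 0, 0, 0, 0], hand=[1, 1, 1, 1, 1])

```text
clock: 20.82
eef_pos: [0.572, 0.1987, 0.0786]
tool_rot: [0.725, 0.689, 0.0, 0.0]
ft_force: [-0.6, 0.2, 4.3]
grip_width: 0.0145
```

```bash
python3 - <<'E'
from h import *
o=get_obs();print(np.round(o['eef_pos'],4),np.round(o['ft_force'],2),np.round(o['ft_torque'],2))
zr=o['eef_pos'][2]-.069
cap(c0=(.57,.205),zlo=zr+.02,cams=('side',))
tilt((.57,.205),zr+.014)
E
```

```text
[0.572  0.1987 0.0786] [-0.63  0.23  4.28] [ 0.03  0.29 -0.08]
side red top z [0.0958 0.0879] fin c [0.5711 0.2149] rect [573.5 215.1] [14.4 19.9] 68.1
  arms z [0.0242 0.0278] angle deg 87.2 ext 0.202 mid [0.5708 0.2061] offset perp from c0 -0.0007 564
side slope deg 2.32 z mid(surface) 0.0233 n+ 306 n- 221 s [-0.1    0.102]
```

arm_command([
  [0, 0, 0.05],
  [0, 0, 0.1],
  [0, 0, 0.1],
], turn=[0, 0, 0], hand=[1, 1, 1])

```text
clock: 21.17
eef_pos: [0.572, 0.1988, 0.0786]
tool_rot: [0.725, 0.689, 0.001, 0.0]
ft_force: [-1.4, 0.8, 4.3]
grip_width: 0.0148
```

```bash
python3 - <<'E'
from h import *
o=get_obs();print(np.round(o['eef_pos'],4),np.round(o['ft_force'],2),np.round(o['ft_torque'],2))
tilt((.57,.205),.024)
E
```

```text
[0.572  0.1988 0.0786] [-1.37  0.82  4.26] [-0.11  0.55 -0.07]
side slope deg 2.14 z mid(surface) 0.0233 n+ 306 n- 220 s [-0.1    0.102]
```

arm_command([
  [0, 0, -0.1],
  [0, 0, -0.2],
  [0, 0, -0.2],
  [0, 0, -0.2],
  [0, 0, -0.2],
], turn=[0, 0, 0, 0, 0], hand=[1, 1, 0.8, 0.75, 0.7])

```text
clock: 21.63
eef_pos: [0.5719, 0.1986, 0.0793]
tool_rot: [0.725, 0.689, 0.0, 0.0]
ft_force: [0.1, 0.5, -0.2]
grip_width: 0.0256
```

arm_command([
  [0, 0, 0],
  [0, 0, 0],
  [0, 0, 0],
  [0, 0, 0],
  [0, 0, 0],
], turn=[0, 0, 0, 0, 0], hand=[0.6, 0.5, 0.4, 0.2, 0.1])

```text
clock: 22.05
eef_pos: [0.5717, 0.1986, 0.0793]
tool_rot: [0.725, 0.689, 0.0, 0.0]
ft_force: [-0.1, -0.1, -0.1]
grip_width: 0.0733
```

arm_command([
  [0, 0, -1],
  [0, 0, -3],
  [0, 0, -6],
  [0, 0, -9],
  [0, 0, -12],
], turn=[0, 0, 0, 0, 0], hand=[0, 0, 0, 0, 0])

```text
clock: 22.47
eef_pos: [0.5714, 0.1984, 0.2012]
tool_rot: [0.725, 0.689, -0.0, -0.0]
ft_force: [-0.0, 0.5, 0.3]
grip_width: 0.0853
```

arm_command([
  [-3, -2, -2],
  [-6, -4, -3],
  [-9, -7, -3],
  [-12, -10, -3],
  [-15, -13, -3],
], turn=[0, 0, 0, 0, 0], hand=[0, 0, 0, 0, 0])

```text
clock: 22.88
eef_pos: [0.4348, 0.0557, 0.2303]
tool_rot: [0.724, 0.689, 0.001, 0.001]
ft_force: [0.4, -1.5, 0.7]
grip_width: 0.0856
```

arm_command([
  [-3, -2, 0],
  [-5, -3, 0],
  [-5, -3, 0],
  [-5, -3, 0],
], turn=[0, 0, 0, 0], hand=[0, 0, 0, 0])

```text
clock: 23.22
eef_pos: [0.4034, 0.0076, 0.2305]
tool_rot: [0.725, 0.688, 0.001, 0.001]
ft_force: [0.7, -0.5, -0.9]
grip_width: 0.0855
```

```bash
python3 - <<'E'
from h import *
o=get_obs();print(np.round(o['eef_pos'],4),np.round(o['ft_force'],2),o['clock'])
cap(c0=(.57,.205),zlo=.03,save='6.png')
for n in('side','top'):
    tilt((.57,.205),.024,n=n)
    for k,z in(('cap_arms',.018),('cap_fin',.075),('mat_top',.006),('tin',0),('brush',0),('bracket',0)):
        for r in spot_point(n,k)[:1]: print(n,k,r['conf'],np.round(atz(n,r['location'],z),4))
a=cv2.imread('pics/side6.png')[180:400,90:310];b=cv2.imread('pics/top6.png')
cv2.imwrite('pics/c6.png',np.hstack([cv2.resize(a,(300,300)),cv2.resize(b,(400,300))]))
E
```

```text
[0.4034 0.0076 0.2305] [ 0.65 -0.51 -0.9 ] 23.2167
top red top z [0.0907 0.089 ] fin c [0.5693 0.2043] rect [569.3 204.5] [35.7 14.5] 89.2
  arms z [0.0235 0.0258] angle deg 87.0 ext 0.203 mid [0.5695 0.2047] offset perp from c0 0.0005 342
side red top z [0.0877 0.0871] fin c [0.569  0.2072] rect [570.1 207. ] [35.8 15.1] 86.1
  arms z [0.023  0.0243] angle deg 87.3 ext 0.202 mid [0.5705 0.2063] offset perp from c0 -0.0004 586
side slope deg -0.16 z mid(surface) 0.0222 n+ 325 n- 226 s [-0.1    0.103]
side cap_arms 0.91 [0.5696 0.2053 0.018 ]
side cap_fin 0.93 [0.577  0.2049 0.075 ]
side mat_top 0.63 [0.5728 0.2055 0.006 ]
side tin 0.88 [ 0.758   0.0189 -0.    ]
side bracket 0.98 [ 0.7464 -0.2376  0.    ]
top slope deg -0.01 z mid(surface) 0.023 n+ 162 n- 164 s [-0.102  0.1  ]
top cap_arms 0.64 [0.5679 0.2124 0.018 ]
top cap_fin 0.69 [0.5641 0.2002 0.075 ]
top mat_top 0.84 [0.569  0.2054 0.006 ]
top tin 0.76 [0.7463 0.0257 0.    ]
top bracket 0.61 [ 0.7367 -0.2316  0.    ]
```

View pics/c6.png

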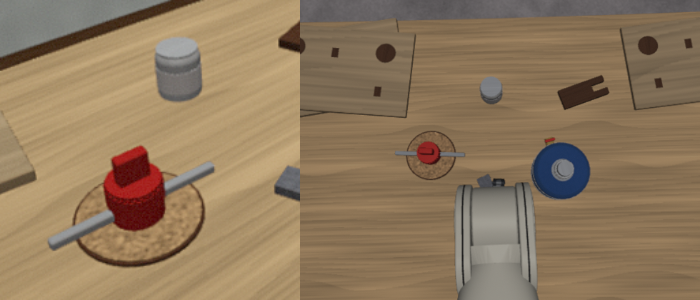

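The cap stands level (slope about 0°) at (0.570, 0.205), which is the mat centre, with the fin on top. The tin and bracket haven't moved, and the gripper is clear. Handing in.

```bash
python3 -c "
from workcell import *
print(job_done())"
```

```text
the job is handed in; nothing more can be done
None
```

The pot is open and the job was handed in at about 23–24 s, well under the 72 s limit.

- **Unscrewing:** I pushed the cap round by one steel arm with the shut fingers, about 2.7 turns anticlockwise. It rose about 22 mm.
- **Lean:** Once the thread let go, the cap leaned by an estimated 15–17° on the neck. Closing the jaws gently on the fin straightened it.
- **Lift:** It came straight up with 3–4 N at the wrist, about the cap's own weight, so it did not bind.
- **Setting down:** I lowered it onto the mat with about 7.5 N of contact force and let go.

**Last checks:**
- **Cap position:** Both cameras put the cap centre within about 2 mm of the mat centre I measured at (0.570, 0.205). It was upright (arm slope about 0°) with the fin on top.
- **Robot:** The gripper was open, about 25 cm away, with about 1 N or less on each axis of the wrist force reading.
- **Tin and bracket:** Both read within about 1 cm of where they started, which is within the detectors' scatter.
- **Brush:** The detectors did not report it in the last pictures because the arm was over it. It was in place in the last clear picture, and the gripper stayed about 20 cm above it.

The detectors disagreed with the depth measurements of the cap by up to about 8 mm. I relied on the depth fits.

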